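Earth-leakage trip test on the setter's bench console

ROBOT

A 7-joint arm with a two-finger parallel gripper is mounted at the origin on the work surface. World frame = base frame: x ahead of the robot, y to its left, z up, the work surface at z = 0. Lengths are in m, angles in rad, forces in N, time in s.
With the tool pointing down it reaches from about 0.425 to 0.875 m from the base axis. Payload 4.7 kg.
Tool frame: the origin (TCP) lies on the centre line of the jaws, within the pads' length; the fingertips stand ahead of it and the grasp point (between the pads) lies 2 mm behind it (nose_length is the z of the fingertips in the tool frame, in m); z points along the fingers, y is the line along which they close (so a half turn about z gives the same grasp; the last joint's range is limited). The gripper opens to 87 mm and grips with 3 to 60 N. Pads are 19 mm wide; open, the fingers measure 117 mm over their backs; the gripper's body (75 mm by 190 mm) begins 51 mm behind the grasp point.
Start: joints at [-1.117, 0.321, -0.07, 1.45, 0.023, 1.371, -0.057], TCP at [0.277, 0.588, 0.24] pointing down, gripper open.
Joint ranges: [-2.86, 2.86], [-0.3, 2.09], [-1.38, 1.24], [0.06, 2.45], [-1.56, 4.7], [0.09, 2.05], [-2.69, 2.69]. Speed limits (rad/s): [2.57, 2.57, 3.14, 3.14, 3.14, 3.14, 3.14].

INTERFACE

Orientations are given as a rotation vector (axis times angle).
In Python, from bench import * gives the robot as it stands.
- The arm moves only by the tool send_rows, never from a script. Its arguments are lists of equal length, an entry for each row: "xyz": the shift along the tool's x, y, z in mm, a list of three; "dr": the turn, a rotation vector about the tool's x, y, z in rad, a list of three. A call has exactly 10 rows; each row is the pose to reach, as a shift and turn from the pose commanded when the call began, along the tool's axes at that moment; what a row does not reach only later rows make up. A row lasts 1/12 s, in which the tool goes at most 41.7 mm and 7.16 degrees, less where a joint would pass 70% of its speed; a pose out of reach is approached as far as the arm can. A call with a gripper value outside its range is refused whole. "jaw" is the finger opening in mm, from 0 to 87, set as the call begins (left out, the last holds). The fingers move at their own pace and stop on an object; "grip_force" is the grip in N (left out, the last holds). Time passes only in rows, so rows that repeat a pose let the fingers close, or fill a call up. It gives the time, the measured TCP pose, the force, the opening and the grip force at its end, in the units of the state.
- get_state(): the state, without advancing time (a new reading comes with each control period).
- get_image(name): name is "scene" or "top" or "wrist"; returns the picture (384x512x3 uint8, red, green, blue); there is no depth.
- calibration(name): a dict with "vfov" (degrees; the focal length in pixels is half the picture's height over the tangent of half this angle, whatever the lens; pixels are square), "cx", "cy" (the principal point, pixels), "rvec" (rotation vector, rad) and "tvec" (3), from world to camera coordinates, as OpenCV has them; the wrist camera has in their place "hand_eye" (4x4, takes a point from camera to tool coordinates, whose origin is the TCP and whose axes are the flange's). Camera axes: x right, y down, z forward; pixel columns grow to the right and rows downward; lengths in m; the calibration is good to about 2 mm. A picture is of the moment at which its call begins: read the wrist's pose just before it. calibration takes no time and is no camera call.
- close_job(): hands the job in; it is judged then, once.
The state is a dict: "time": time; "joint_positions": joint angles; "qd": joint speeds; "joint_torque": joint torques, N m; "position": TCP position; "tool_rot": TCP orientation; "ft_force": force on the tool from outside, world axes, zero at the start; "torque": the same for the moment, N m; "grip_width": opening from 0.0 (shut) to 1.0 (fully open); "grip_force": force on a finger pad.
Only numpy, scipy, OpenCV 4.12 (cv2) and the standard library are available. Lean on these libraries where they do the work, as an engineer would, in place of code of your own. Each camera call takes 0.05 s, during which the arm holds its last target. There are 200 camera calls.

TASK

Do the monthly earth-leakage test on the bench power console, whose clear flap stands open: press the yellow test button until the blue breaker lever beside it drops, lift that lever back up until it latches, then swing the flap fully shut. Leave the three small black breakers switched on, and do not shift the things lying about on the bench.

Things in the scene. Friction and masses are not known exactly. Their poses are not given: they have to be found in the camera images.
- console: Grey steel bench power console, fixed, 250 wide (y) x 210 deep (x) x 99 mm high. Origin: centre of its base; x to its rear, z up. The face slopes up to the rear at 0.314 rad, from 45 mm high at x = -100 to 99 mm at x = +65 mm; behind is a level top. Two places on the face, centred at y = +36 and -36 mm, hold the wide breaker and the three small ones, either way round.
- rcd: Wide white breaker, 72 mm (y), 45 mm long up the slope, 4 mm proud of the face. Frame: the console's (level, same yaw), moved along y only; centre of its front surface at (-21, 0, +75) mm. Blue lever at y = +12, yellow button at y = -24 mm. Round the breaker row a surround 32 mm high stands on the face left and right (inner sides at console y = +-91 mm) and at the rear; the front is open.
- test_top (a point): Centre of the top of the round yellow test button, 14 mm across, 7 mm proud of the wide breaker's front; pressed square to the sloping face. From its centre it is 22 mm in y to the lever's near side, at least 34 mm to the nearest small lever and 31 mm to the surround.
- test_button (a joint): How far the test button is pressed, m: 0 out, 0.005 fully in. Sprung: 2 N to start, 6 N fully in. It trips the breaker at about 3 mm: the lever then drops by itself at once. It dips by itself for a moment as the lever is pushed home, and must be out for the lever to latch.
- lever_tip (a point): Middle of the end of the blue lever (white line at its end), a paddle 28 mm wide (y) and 8 mm thick; moves with it. The lever turns about an axis along y, 32 mm from this point and 10 mm under the breaker's front surface; it stands 18 to 22 mm proud of the front.
- rcd_lever (a joint): Blue lever, rad: about 0.01 up (on, latched, leaning 0.5 rad to the rear from the face's normal), 1.0 dropped (leaning 0.5 rad to the front); its tip travels 31 mm. When tripped a spring (3 N at the tip) drops it. Push it up by its lower, front side (5 to 12 N): it latches only at the very top, against a stop at -0.07; let go sooner it drops again.
- flap (a joint): Clear blue-framed flap, rad: 0 shut (parallel to the sloping face, 34 mm above it, on the surround), grows as it swings up and to the rear; 1.89 upright, stop at 2.7. It starts open at 2.35 to 2.65. 113 mm from hinge to free edge, 196 wide, 4 thick, 110 g; a stiff hinge holds it where it is left: about 1.5 N at the free edge swings it.
- flap_hinge (a point): Middle of the flap's hinge line (along the console's y), at the top of the surround's rear bar, fixed to the console.
- flap_edge (a point): Middle of the flap's free edge, on its outer side (top when shut, rear when open); a blue finger tab 70 mm wide sticks out 12 mm beyond it. A 14 mm lip along the edge points inwards.
- mcb1 (a joint): Black lever of the first (leftmost) small breaker, rad: 0 on (up), 1 off. 10 mm wide, stands 12 mm proud, in the other place on the console: at y = +9 mm from that place's centre (beyond it a blank module, y = +27 mm).
- mcb2 (a joint): The same, middle small breaker, y = -9 mm from its place's centre.
- mcb3 (a joint): The same, right small breaker, y = -27 mm from its place's centre.
- loupe: Folded steel loupe 50 x 28 x 18 mm, loose, lying on the level top of the console behind the flap. Origin: centre of its underside.
- caliper: Caliper 200 mm long, 14 mm high, loose on the bench just in front of the console. Origin: underside.
- stones: Clear sorting box 115 x 75 x 26 mm, loose on the bench to the right of the console. Origin: centre of its underside.
- vise: Engraver's ball vise, 100 mm across, 102 mm high, standing in the round aluminium tray at the left. Origin: centre of its underside.
- graver: Graver with wooden handle, 110 mm long, lying in the tray. Origin: underside.
- handpiece: Rotary handpiece 130 mm long, 22 mm high, loose on the bench at the right. Origin: underside.
- brush: Bench brush 160 mm long, loose on the bench at the right. Origin: underside.

How it is judged:
By the outcome, as a careful person would: the job done as asked, in the order asked, and still so for the second after the job is handed in, with the robot touching nothing.
It also fails if it takes over 51 s, if anything falls off the work surface, if the arm or the gripper's body presses on something with over 40 N, if the wrist force passes 120 N, or if a joint passes its speed limit or range.

## Working session

There is one attempt and no reset: what is moved stays moved. The work goes in short steps, Python scripts to look and compute and a tool call to move; the robot and the scene stay as the last step left them, time stands still between calls to the robot, and variables do not carry over. Pictures are saved under pics/ and viewed, at most 13 in all, crops included, and the job is handed in when it is done.

Besides the shell and the picture viewer there is one more tool, called after "Emit:" as name(argument=value, ...), one argument or row to a line, values as JSON. send_rows: Moves the arm, as the interface text tells. Its arguments: {"type":"object","properties":{"xyz":{"type":"array"},"dr":{"type":"array"},"jaw":{"type":"number"},"grip_force":{"type":"number"}},"required":["xyz","dr"]}

```bash
ls; mkdir -p pics; python3 - <<'E'
from bench import *
import cv2,numpy as np
for n in("scene","top"):
    im=get_image(n); cv2.imwrite(f"pics/{n}0.png",cv2.cvtColor(im,cv2.COLOR_RGB2BGR)); print(n,calibration(n))
print(calibration("wrist")); print(get_state())
try: print(nose_length)
except Exception as e: print(e)
E
```

```text
pics
scene {'vfov': 43.75578261859443, 'cx': 249.02751178395428, 'cy': 187.1047805441317, 'rvec': array([ 0.7684977 ,  2.49647037, -1.24975477]), 'tvec': array([ 0.42691434, -0.10284101,  1.71762018])}
top {'vfov': 53.0850277368959, 'cx': 254.7021327568857, 'cy': 190.27937030944574, 'rvec': array([ 2.14487645, -2.1235199 ,  0.16486451]), 'tvec': array([0.00740434, 0.51372595, 1.40928328])}
{'vfov': 59.24714519308758, 'cx': 254.02191762728336, 'cy': 188.75136265151642, 'hand_eye': array([[-1.41217220e-03, -9.59911865e-01, -2.80298443e-01,
         7.56605166e-02],
       [ 9.99998643e-01, -1.11782034e-03, -1.21000056e-03,
         3.85097878e-04],
       [ 8.48170591e-04, -2.80299771e-01,  9.59912141e-01,
        -1.45072752e-01],
       [ 0.00000000e+00,  0.00000000e+00,  0.00000000e+00,
         1.00000000e+00]])}
{'time': 0.1, 'joint_positions': array([-1.11686973,  0.32172055, -0.07008642,  1.45157345,  0.02262302,
        1.37077618, -0.05690775]), 'qd': array([-5.81399043e-04, -1.17639917e-04, -8.25618910e-05, -2.33401483e-03,
       -1.48253164e-03, -2.61049608e-04, -5.45227932e-04]), 'joint_torque': array([ 5.14880026e-05, -4.92574739e+01, -4.05666735e-01, -3.13400424e+01,
       -6.42754650e-02,  3.94876627e-02,  7.36323182e-05]), 'position': array([0.27660824, 0.58769088, 0.23857899]), 'tool_rot': array([-6.85225820e-01, -3.06569063e+00,  2.62532165e-03]), 'ft_force': array([-0.2797068 ,  0.09131616,  0.56025154]), 'torque': array([-0.04831908,  0.02227774,  0.05619588]), 'grip_force': 0.0, 'grip_width': 0.9964692799709954}
0.017
```

View pics/scene0.png

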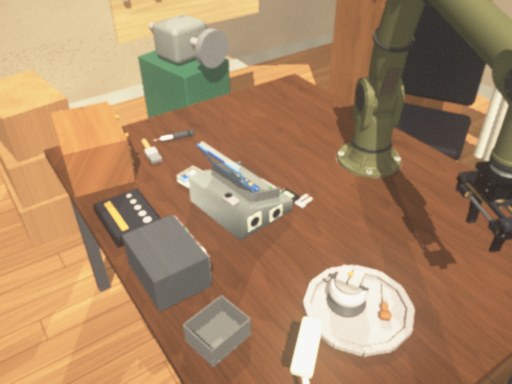

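View pics/top0.png

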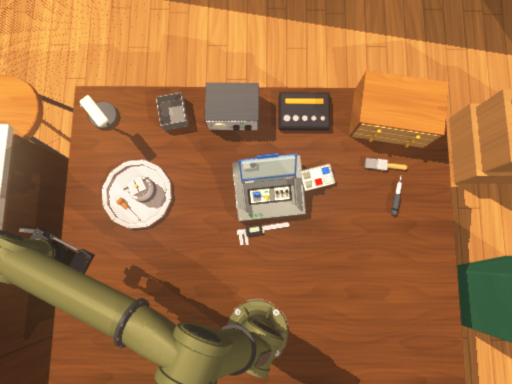

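The scene view shows the console at about (240,195) with its flap open. In the top view the console spans (235–305, 155–220), with the breakers at about (270,194), the caliper at (262,230) and the stones box at (318,178).

```bash
cat > h.py <<'E'
from bench import *
import cv2,numpy as np
from scipy.spatial.transform import Rotation as R
def cam(n,st=None):
    c=calibration(n); f=192/np.tan(np.radians(c["vfov"]/2)); K=np.array([[f,0,c["cx"]],[0,f,c["cy"]],[0,0,1]])
    if n=="wrist":
        T=np.eye(4);T[:3,:3]=R.from_rotvec(st["tool_rot"]).as_matrix();T[:3,3]=st["position"]
        T=T@c["hand_eye"];return K,T[:3,:3],T[:3,3]
    M=R.from_rotvec(c["rvec"]).as_matrix().T
    return K,M,-M@c["tvec"]
def ray(C,u,v):
    K,M,o=C; return o,M@np.linalg.inv(K)@np.array([u,v,1.])
def onz(C,u,v,z):
    o,d=ray(C,u,v); return o+d*(z-o[2])/d[2]
def proj(C,p):
    K,M,o=C; q=K@(M.T@(np.asarray(p)-o)); return q[:2]/q[2]
E
python3 - <<'E'
from h import *
im=cv2.imread("pics/top0.png")[140:250,220:350]
cv2.imwrite("pics/topc.png",cv2.resize(im,None,fx=6,fy=5.4,interpolation=cv2.INTER_CUBIC) if 0 else cv2.resize(im,None,fx=5,fy=5,interpolation=cv2.INTER_CUBIC))
C=cam("top"); print(C[2])
for u,v,z in[(269,194,.075),(235,220,.045),(306,215,.045),(262,231,0.01)]: print(u,v,onz(C,u,v,z).round(3))
E
```

```text
[2.80885462e-01 1.27358396e-03 1.47348237e+00]
269 194 [ 0.495 -0.04   0.075]
235 220 [0.4   0.085 0.045]
306 215 [ 0.422 -0.179  0.045]
262 231 [ 0.363 -0.017  0.01 ]
```

View pics/topc.png

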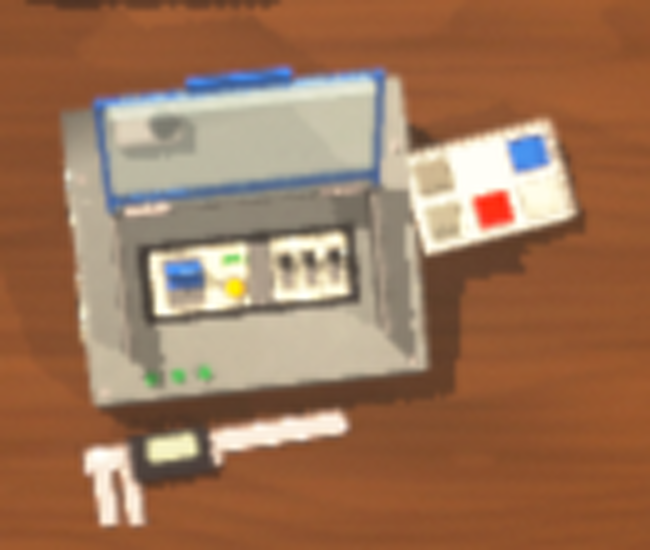

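The wide breaker is on the left (console y = +36): blue lever at crop (185,275), yellow button at (234,287), and the three small breakers at right. The loupe is behind the flap at (155,130).

```bash
python3 - <<'E'
from h import *
C=cam("top")
P=lambda u,v,z:onz(C,220+u/5,140+v/5,z)
a=P(95,405,.045);b=P(428,370,.045);d=P(60,112,.099);e=P(398,75,.099)
print(a,b,d,e,np.arctan2(-(a-b)[0],(a-b)[1]),np.arctan2(-(d-e)[0],(d-e)[1]),np.linalg.norm(a-b),np.linalg.norm(d-e))
print("btn",P(234,287,.08),"orig",(a+b+d+e)/4)
st=get_state();M=R.from_rotvec(st["tool_rot"]).as_matrix();p=st["position"]
print(M.round(3))
for t in [(.37,.30,.34),(.44,0.,.33)]: print((M.T@(np.array(t)-p)*1000).round())
E
```

```text
[0.39679654 0.06967853 0.045     ] [ 0.42535206 -0.17800125  0.045     ] [0.60707686 0.09643827 0.099     ] [ 0.63720061 -0.15152622  0.099     ] 0.11478529697546856 0.12089174346560946 0.24932046361671942 0.24978756590055645
btn [ 0.48138107 -0.03232765  0.08      ] orig [ 0.51660652 -0.04085267  0.072     ]
[[-0.905  0.426 -0.001]
 [ 0.426  0.905 -0.002]
 [-0.    -0.002 -1.   ]]
[-207. -221. -101.]
[-398. -462.  -91.]
```

Emit:
send_rows(
  xyz=[
    [-25,-25,-20],
    [-50,-50,-40],
    [-75,-80,-60],
    [-100,-107,-80],
    [-125,-135,-100],
    [-150,-160,-100],
    [-175,-190,-100],
    [-207,-221,-100],
    [-230,-250,-100],
    [-255,-280,-100],
  ],
  dr=[
    [0,0,-0.05],
    [0,0,-0.1],
    [0,0,-0.15],
    [0,0,-0.2],
    [0,0,-0.25],
    [0,0,-0.3],
    [0,0,-0.35],
    [0,0,-0.4],
    [0,0,-0.48],
    [0,0,-0.56],
  ],
  jaw=0,
)

```text
time: 0.93
position: [0.3884, 0.2239, 0.3393]
tool_rot: [0.194, -3.135, -0.0]
ft_force: [0.9, -0.1, -0.6]
grip_width: 0.326
grip_force: 0.0
```

```bash
cat >> h.py <<'E'
def to(t,st=None):
    st=st or get_state();M=R.from_rotvec(st["tool_rot"]).as_matrix()
    return (M.T@(np.array(t)-st["position"])*1000).round(1)
E
python3 - <<'E'
from h import *
s=get_state();print(s["time"],s["position"],s["joint_positions"].round(2),s["ft_force"].round(1));print(R.from_rotvec(s["tool_rot"]).as_matrix().round(3));print(to((.44,-.03,.33)))
E
```

```text
0.9333 [0.38841469 0.2238825  0.33926841] [-0.78 -0.15  0.17  1.76  0.03  1.53  1.09] [ 0.9 -0.1 -0.6]
[[-0.992 -0.123 -0.   ]
 [-0.123  0.992 -0.   ]
 [ 0.     0.    -1.   ]]
[ -19.9 -258.3    9.3]
```

Emit:
send_rows(
  xyz=[
    [-4,-35,0],
    [-8,-70,0],
    [-12,-105,0],
    [-16,-140,0],
    [-20,-175,5],
    [-20,-210,9],
    [-20,-240,9],
    [-20,-258,9],
    [-20,-258,9],
    [-20,-258,9],
  ],
  dr=[
    [0,0,0],
    [0,0,0],
    [0,0,0],
    [0,0,0],
    [0,0,0],
    [0,0,0],
    [0,0,0],
    [0,0,0],
    [0,0,0],
    [0,0,0],
  ],
)

```text
time: 1.77
position: [0.4389, -0.0281, 0.3304]
tool_rot: [0.185, -3.136, -0.001]
ft_force: [0.5, -0.4, -0.8]
grip_width: 0.005
grip_force: 0.0
```

```bash
python3 - <<'E'
from h import *
s=get_state();print(s["time"],s["position"],s["joint_positions"].round(2),s["ft_force"].round(1));print(R.from_rotvec(s["tool_rot"]).as_matrix().round(3))
im=get_image("wrist");cv2.imwrite("pics/w1.png",cv2.cvtColor(im,cv2.COLOR_RGB2BGR))
E
```

```text
1.7667 [ 0.43886687 -0.02811431  0.33035423] [-0.58 -0.21  0.5   1.8   0.1   1.52  1.59] [ 0.5 -0.4 -0.8]
[[-0.993 -0.118 -0.   ]
 [-0.118  0.993  0.001]
 [ 0.     0.001 -1.   ]]
```

View pics/w1.png

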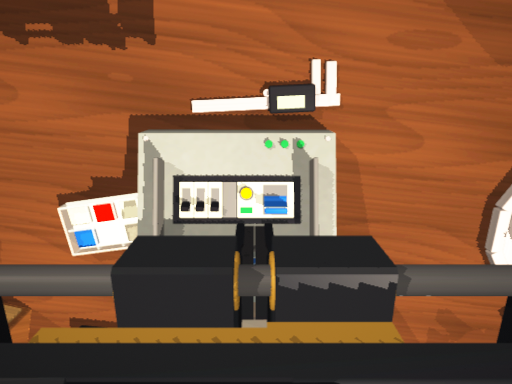

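The wrist view is inverted (robot side up). The yellow button is at (246,193), the blue lever at (275,198), the small breakers at (185–215,200), and the console front edge at v≈132 from 139 to 336.

```bash
python3 - <<'E'
from h import *
s=get_state();C=cam("wrist",s)
im=cv2.imread("pics/w1.png");hsv=cv2.cvtColor(im,cv2.COLOR_BGR2HSV)
def cen(lo,hi,box):
    m=cv2.inRange(hsv,lo,hi);k=np.zeros_like(m);k[box[1]:box[3],box[0]:box[2]]=1;v,u=np.nonzero(m*k)
    return u.mean(),v.mean(),u.min(),u.max(),v.min(),v.max(),len(u)
y=cen((22,150,120),(34,255,255),(230,180,262,206));b=cen((98,120,80),(120,255,255),(258,175,300,220))
print(y,b)
a=onz(C,336,131.5,.045);c=onz(C,139,132.5,.045);print("front",a,c,np.linalg.norm(a-c),"yaw",np.arctan2(-(a-c)[0],(a-c)[1]))
yaw=.118;Y=np.array([[np.cos(yaw),-np.sin(yaw),0],[np.sin(yaw),np.cos(yaw),0],[0,0,1]])
mid=(a+c)/2; o=mid-Y@[-.105,0,.045]; print("origin",o)
# cast onto face plane raised by h (console frame z=.075+(x+.021)*tan(.314)+h/cos)
def face(u,v,h):
    p0,d=ray(C,u,v);p=Y.T@(p0-o*[1,1,0]);d=Y.T@d;t=np.tan(.314)
    k=(.075+(p[0]+.021)*t+h/np.cos(.314)-p[2])/(d[2]-d[0]*t);q=p+k*d;return q.round(4),(Y@q+o*[1,1,0]).round(4)
print("btn",face(y[0],y[1],.007));print("lever tip?",face(275,b[4],.02))
for u,v in[(237,181),(295,181),(237,219),(295,219)]: print(face(u,v,0)[0])
E
python3 - <<'E'
import cv2
im=cv2.imread("pics/w1.png")[165:235,165:315];cv2.imwrite("pics/w1c.png",cv2.resize(im,None,fx=5,fy=5,interpolation=cv2.INTER_CUBIC))
E
```

```text
(np.float64(245.87755102040816), np.float64(192.77551020408163), np.int64(241), np.int64(251), np.int64(188), np.int64(198), 98) (np.float64(275.0254957507082), np.float64(204.20679886685554), np.int64(264), np.int64(286), np.int64(196), np.int64(213), 353)
front [0.40105573 0.07253869 0.045     ] [ 0.43190818 -0.17491982  0.045     ] 0.24937438741957094 yaw 0.1240371906412361
origin [ 5.20751791e-01 -3.88293004e-02 -1.38777878e-17]
btn (array([-0.0346,  0.011 ,  0.0779]), array([ 0.4851, -0.032 ,  0.0779]))
lever tip? (array([-0.0348,  0.046 ,  0.0916]), array([0.4808, 0.0028, 0.0916]))
[-0.0466 -0.0003  0.0667]
[-0.0467  0.0724  0.0667]
[-0.0014 -0.0002  0.0813]
[-0.0015  0.0722  0.0813]
```

View pics/w1c.png

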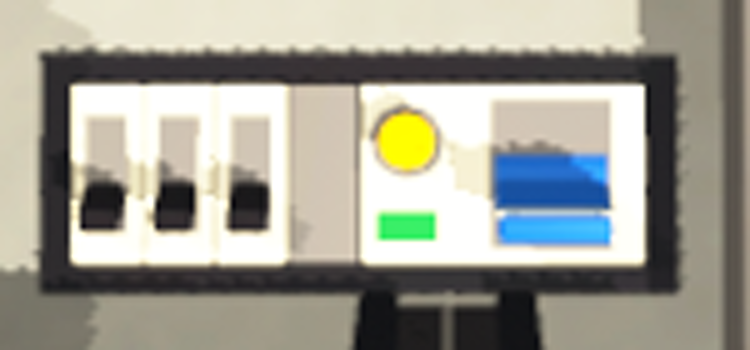

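The close crop confirms the lever is up and leaning rear, with the button just in front of the breaker's middle. I'll descend over the button.

Emit:
send_rows(
  xyz=[
    [-10,-2,35],
    [-20,-5,70],
    [-30,-8,105],
    [-40,-9,140],
    [-40,-9,175],
    [-40,-9,200],
    [-40,-9,215],
    [-40,-9,220],
    [-40,-9,222],
    [-40,-9,222],
  ],
  dr=[
    [0,0,0],
    [0,0,0],
    [0,0,0],
    [0,0,0],
    [0,0,0],
    [0,0,0],
    [0,0,0],
    [0,0,0],
    [0,0,0],
    [0,0,0],
  ],
)

```text
time: 2.65
position: [0.4802, -0.0307, 0.1089]
tool_rot: [-0.191, 3.135, 0.0]
ft_force: [0.6, 0.5, 1.1]
grip_width: 0.003
grip_force: 0.0
```

```bash
python3 - <<'E'
from h import *
s=get_state();print(s["time"],s["position"],s["joint_positions"].round(2),s["ft_force"].round(1));print(R.from_rotvec(s["tool_rot"]).as_matrix().round(3));print(to((.48,-.032,.0945)))
C=cam("wrist",s);im=get_image("wrist");im=cv2.cvtColor(im,cv2.COLOR_RGB2BGR);cv2.imwrite("pics/w2.png",im)
print(proj(C,(.485,-.032,.0785)),proj(C,s["position"]+[0,0,-.017]))
E
```

```text
2.65 [ 0.48023836 -0.03065725  0.1088727 ] [-0.55  0.07  0.58  2.03 -0.05  1.05  1.75] [0.6 0.5 1.1]
[[-0.993 -0.122  0.   ]
 [-0.122  0.993  0.   ]
 [-0.     0.    -1.   ]]
[ 0.4 -1.3 14.4]
[251.61364315 238.09007798] [255.03696624 240.81474427]
```

View pics/w2.png

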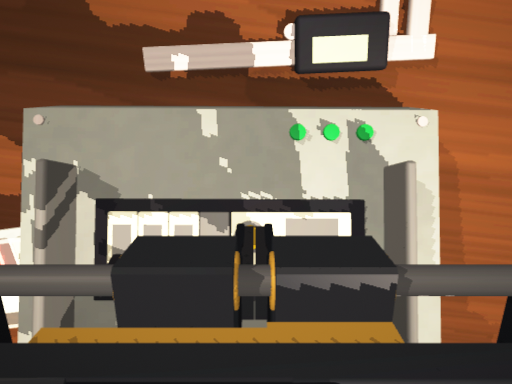

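The fingertips cover the yellow button, with a sliver of it visible at (254,238). I'll press now.

Emit:
send_rows(
  xyz=[
    [0,-1,4],
    [0,-1,7],
    [0,-1,9],
    [0,-1,10],
    [0,-1,11],
    [0,-1,12],
    [0,-1,13],
    [0,-1,13.5],
    [0,-1,14],
    [0,-1,14],
  ],
  dr=[
    [0,0,0],
    [0,0,0],
    [0,0,0],
    [0,0,0],
    [0,0,0],
    [0,0,0],
    [0,0,0],
    [0,0,0],
    [0,0,0],
    [0,0,0],
  ],
)

```text
time: 3.53
position: [0.4808, -0.0326, 0.0951]
tool_rot: [-0.189, 3.134, 0.0]
ft_force: [0.1, 0.3, 4.8]
grip_width: 0.003
grip_force: 2.1
```

Emit:
send_rows(
  xyz=[
    [0,0,0.5],
    [0,0,1],
    [0,0,1.5],
    [0,0,1.7],
    [0,0,1.7],
    [0,0,1.7],
    [0,0,1.7],
    [0,0,1.7],
    [0,0,1.7],
    [0,0,1.7],
  ],
  dr=[
    [0,0,0],
    [0,0,0],
    [0,0,0],
    [0,0,0],
    [0,0,0],
    [0,0,0],
    [0,0,0],
    [0,0,0],
    [0,0,0],
    [0,0,0],
  ],
)

```text
time: 4.37
position: [0.4812, -0.0325, 0.0937]
tool_rot: [-0.189, 3.133, 0.0]
ft_force: [1.3, 1.1, 5.4]
grip_width: 0.004
grip_force: 2.6
```

```bash
python3 - <<'E'
from h import *
s=get_state();print(s["position"],s["ft_force"].round(1))
im=get_image("wrist");im=cv2.cvtColor(im,cv2.COLOR_RGB2BGR);cv2.imwrite("pics/w3.png",im)
for n in ("w2","w3"):
    h=cv2.cvtColor(cv2.imread(f"pics/{n}.png")[190:236,270:360],cv2.COLOR_BGR2HSV);m=cv2.inRange(h,(98,120,60),(122,255,255));v,u=np.nonzero(m);print(n,len(u),(u.min()+270,u.max()+270,v.min()+190,v.max()+190) if len(u) else 0)
E
```

```text
[ 0.48123972 -0.03253784  0.09365111] [1.3 1.1 5.4]
w2 0 0
w3 216 (np.int64(299), np.int64(353), np.int64(232), np.int64(235))
```

A blue paddle has appeared in front at (299–353, 232–235), so the lever has dropped. I'll lift off and move to the front of it.

Emit:
send_rows(
  xyz=[
    [0,0,-15],
    [0,0,-35],
    [10,10,-38],
    [20,25,-38],
    [25,37,-38],
    [25,37,-30],
    [25,37,-20],
    [25,37,-10],
    [25,37,0],
    [25,37,0],
  ],
  dr=[
    [0,0,0],
    [0,0,0],
    [0,0,0],
    [0,0,0],
    [0,0,0],
    [0,0,0],
    [0,0,0],
    [0,0,0],
    [0,0,0],
    [0,0,0],
  ],
)

```text
time: 5.25
position: [0.4489, -0.0, 0.09]
tool_rot: [0.186, -3.131, 0.003]
ft_force: [-0.2, -0.6, -0.1]
grip_width: 0.005
grip_force: 0.0
```

```bash
python3 - <<'E'
from h import *
s=get_state();print(s["position"],s["ft_force"].round(1),s["joint_positions"].round(2))
im=get_image("wrist");im=cv2.cvtColor(im,cv2.COLOR_RGB2BGR);cv2.imwrite("pics/w4.png",im)
yaw=.12;Y=np.array([[np.cos(yaw),-np.sin(yaw)],[np.sin(yaw),np.cos(yaw)]])
print("console xy",Y.T@(s["position"][:2]-[.5178,-.0392]))
E
```

```text
[ 4.48917093e-01 -8.45689991e-06  8.99851963e-02] [-0.2 -0.6 -0.1] [-0.6   0.02  0.55  2.12 -0.01  1.01  1.65]
console xy [-0.06369584  0.04715583]
```

View pics/w4.png

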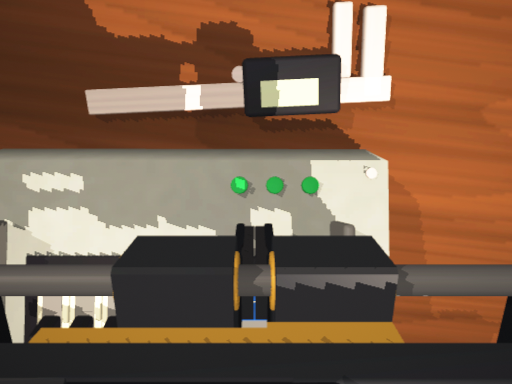

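The finger is in front of the lever and the small breakers' levers still look up at (50–105,320). I'll push up along the slope.

Emit:
send_rows(
  xyz=[
    [-5,0,-1.5],
    [-10,0,-3],
    [-14,0,-4.5],
    [-18,0,-6],
    [-21,0,-7],
    [-24,0,-8],
    [-27,0,-9],
    [-30,0,-10],
    [-32,0,-11],
    [-32,0,-11],
  ],
  dr=[
    [0,0,0],
    [0,0,0],
    [0,0,0],
    [0,0,0],
    [0,0,0],
    [0,0,0],
    [0,0,0],
    [0,0,0],
    [0,0,0],
    [0,0,0],
  ],
)

```text
time: 6.13
position: [0.482, 0.0047, 0.1035]
tool_rot: [0.188, -3.134, 0.001]
ft_force: [-4.0, -0.2, -1.2]
grip_width: 0.006
grip_force: 2.0
```

Emit:
send_rows(
  xyz=[
    [-1,0,0],
    [-2,0,0],
    [-3,0,0],
    [-3.5,0,0],
    [-4,0,0],
    [-4.5,0,0],
    [-5,0,0],
    [-5.5,0,0],
    [-6,0,0],
    [-6,0,0],
  ],
  dr=[
    [0,0,0],
    [0,0,0],
    [0,0,0],
    [0,0,0],
    [0,0,0],
    [0,0,0],
    [0,0,0],
    [0,0,0],
    [0,0,0],
    [0,0,0],
  ],
)

```text
time: 6.97
position: [0.4836, 0.0049, 0.103]
tool_rot: [0.187, -3.124, -0.0]
ft_force: [-16.5, -1.9, 8.1]
grip_width: 0.006
grip_force: 8.9
```

Emit:
send_rows(
  xyz=[
    [3,0,0],
    [8,0,0],
    [18,0,0],
    [28,0,-10],
    [38,0,-40],
    [40,0,-75],
    [40,0,-110],
    [40,0,-145],
    [40,0,-180],
    [40,0,-180],
  ],
  dr=[
    [0,0,0],
    [0,0,0],
    [0,0,0],
    [0,0,0],
    [0,0,0],
    [0,0,0],
    [0,0,0],
    [0,0,0],
    [0,0,0],
    [0,0,0],
  ],
)

```text
time: 7.8
position: [0.4534, 0.0013, 0.2922]
tool_rot: [-0.188, 3.119, 0.006]
ft_force: [0.7, -0.0, 0.5]
grip_width: 0.002
grip_force: 0.0
```

```bash
python3 - <<'E'
from h import *
s=get_state();print(s["position"],s["ft_force"].round(1),s["joint_positions"].round(2))
im=get_image("wrist");im=cv2.cvtColor(im,cv2.COLOR_RGB2BGR);cv2.imwrite("pics/w5.png",im)
t=cv2.cvtColor(get_image("top"),cv2.COLOR_RGB2BGR)[140:250,220:350]
C=cam("wrist",s);u,v=proj(C,(.498,-.04,.08)).astype(int);print(u,v)
a=im[max(v-60,0):v+60,max(u-100,0):u+100]
cv2.imwrite("pics/c5.png",np.vstack([cv2.resize(a,(600,300),interpolation=2),cv2.resize(t,(354,300),interpolation=2) if 0 else cv2.copyMakeBorder(cv2.resize(t,(354,300),interpolation=2),0,0,0,246,0)]))
E
```

```text
[0.45338084 0.0012999  0.29221956] [ 0.7 -0.   0.5] [-0.62 -0.18  0.5   1.85  0.08  1.43  1.55]
212 194
```

View pics/c5.png

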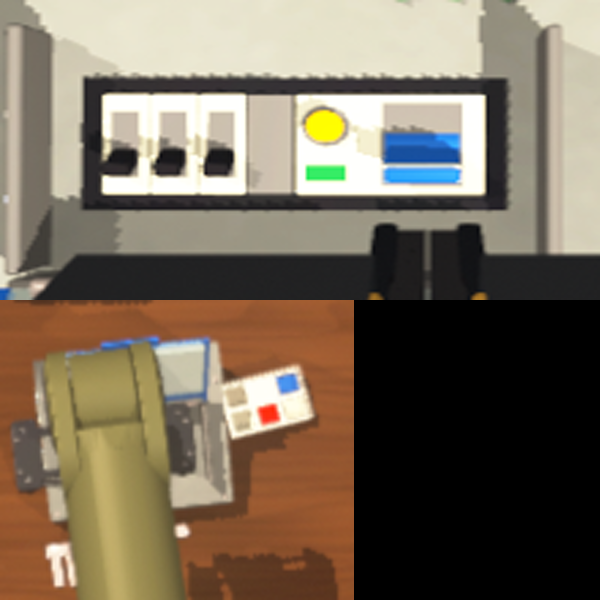

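The lever stands up again (blue with the white line and light area at (422,150–175), as before the test) and the three black levers are up. Next is the flap geometry.

```bash
python3 - <<'E'
from h import *
from scipy.optimize import brentq
C=cam("top");yaw=.12;Y=np.array([[np.cos(yaw),-np.sin(yaw),0],[np.sin(yaw),np.cos(yaw),0],[0,0,1]]);o=np.array([.5178,-.0392,0])
def inC(u,v):
    p,d=ray(C,220+u/5,140+v/5); return Y.T@(p-o),Y.T@d
t=np.tan(.314)
p,d=inC(246,196)
f=lambda k:(p+k*d)[2]-(.045+((p+k*d)[0]+.100)*t+.034/np.cos(.314))
h=p+brentq(f,1.2,1.45)*d; print("hinge",h)
for e in((240,87),(240,82),(238,76)):
    p,d=inC(*e);L=.113 if e!=(238,76) else .125
    for z in np.arange(.14,.26,.01):
        q=p+d*(z-p[2])/d[2]
        print(e,z.round(2),q.round(3)[:2],np.hypot(q[0]-h[0],q[2]-h[2]).round(3)) if abs(np.hypot(q[0]-h[0],q[2]-h[2])-L)<.012 else 0
E
```

```text
hinge [ 0.02341183 -0.00320309  0.12082507]
(240, 87) 0.21 [ 0.082 -0.003] 0.106
(240, 87) 0.22 [ 0.079 -0.003] 0.114
(240, 87) 0.23 [ 0.077 -0.002] 0.121
(240, 82) 0.2 [ 0.088 -0.004] 0.102
(240, 82) 0.21 [ 0.085 -0.003] 0.108
(240, 82) 0.22 [ 0.083 -0.003] 0.115
(240, 82) 0.23 [ 0.08  -0.002] 0.123
(238, 76) 0.22 [ 0.087 -0.002] 0.118
(238, 76) 0.23 [ 0.084 -0.001] 0.125
(238, 76) 0.24 [ 0.082 -0.001] 0.133
```

Emit:
send_rows(
  xyz=[
    [-10,-5,-15],
    [-40,-12,-15],
    [-75,-22,-15],
    [-110,-32,-15],
    [-145,-42,-15],
    [-169,-48,-5],
    [-169,-48,20],
    [-169,-48,45],
    [-169,-48,65],
    [-169,-48,70],
  ],
  dr=[
    [0,0,0],
    [0,0,0],
    [0,0,0],
    [0,0,0],
    [0,0,0],
    [0,0,0],
    [0,0,0],
    [0,0,0],
    [0,0,0],
    [0,0,0],
  ],
)

```text
time: 8.73
position: [0.62, -0.0264, 0.2085]
tool_rot: [0.188, -3.129, 0.001]
ft_force: [-1.3, -0.7, -0.3]
grip_width: 0.005
grip_force: 0.0
```

```bash
python3 - <<'E'
from h import *
s=get_state();print(s["position"],s["tool_rot"],s["ft_force"].round(1),s["joint_positions"].round(2))
im=get_image("scene");im=cv2.cvtColor(im,cv2.COLOR_RGB2BGR);cv2.imwrite("pics/s6.png",cv2.resize(im[90:260,130:350],None,fx=3,fy=3,interpolation=2))
E
```

```text
[ 0.62004465 -0.02641512  0.20854017] [ 1.87640635e-01 -3.12902761e+00  9.90498870e-04] [-1.3 -0.7 -0.3] [-0.5   0.31  0.62  1.59 -0.19  1.31  1.83]
```

View pics/s6.png

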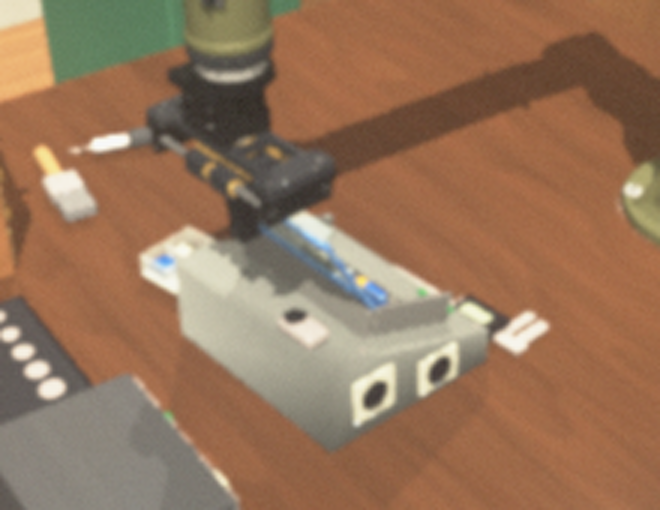

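The scene view shows the gripper over the flap, the fingers at about (240,225), and the loupe at (303,325) on the level top. I'll check that the projections agree.

```bash
python3 - <<'E'
from h import *
C=cam("scene");yaw=.12;Y=np.array([[np.cos(yaw),-np.sin(yaw),0],[np.sin(yaw),np.cos(yaw),0],[0,0,1]]);o=np.array([.5178,-.0392,0])
s=get_state()
f=lambda p:((proj(C,p)-[130,90])*3).round()
print("tip",f(s["position"]+[0,0,-.017]))
for n,p in dict(edge=(.081,0,.219),eL=(.081,.098,.219),eR=(.081,-.098,.219),hL=(.023,.098,.121),hR=(.023,-.098,.121),cornerL=(.105,.125,.099)).items(): print(n,f(Y@p+o))
E
```

```text
tip [244. 233.]
edge [261. 200.]
eL [328. 245.]
eR [200. 159.]
hL [377. 305.]
hR [253. 220.]
cornerL [330. 374.]
```

Emit:
send_rows(
  xyz=[
    [4,0,-5],
    [9,0,-10],
    [16,0,-14],
    [24,0,-14],
    [32,0,-14],
    [40,0,-14],
    [47,0,-14],
    [54,0,-14],
    [60,0,-14],
    [63,0,-14],
  ],
  dr=[
    [0,0,0],
    [0,0,0],
    [0,0,0],
    [0,0,0],
    [0,0,0],
    [0,0,0],
    [0,0,0],
    [0,0,0],
    [0,0,0],
    [0,0,0],
  ],
)

```text
time: 9.62
position: [0.5586, -0.0342, 0.2277]
tool_rot: [0.188, -3.135, -0.001]
ft_force: [0.8, 0.3, 0.7]
grip_width: 0.01
grip_force: 0.4
```

Emit:
send_rows(
  xyz=[
    [10,0,0],
    [21,0,1],
    [31,0,4],
    [39,0,7],
    [48,0,11],
    [56,0,15],
    [63,0,20],
    [70,0,26],
    [76,0,32],
    [76,0,32],
  ],
  dr=[
    [0,0,0],
    [0,0,0],
    [0,0,0],
    [0,0,0],
    [0,0,0],
    [0,0,0],
    [0,0,0],
    [0,0,0],
    [0,0,0],
    [0,0,0],
  ],
)

```text
time: 10.45
position: [0.4821, -0.0434, 0.1942]
tool_rot: [0.188, -3.133, -0.001]
ft_force: [0.1, 0.3, -0.0]
grip_width: 0.005
grip_force: 0.0
```

```bash
python3 - <<'E'
from h import *
s=get_state();print(s["position"],s["ft_force"].round(1),s["joint_positions"].round(2))
im=get_image("scene");im=cv2.cvtColor(im,cv2.COLOR_RGB2BGR);cv2.imwrite("pics/s7.png",cv2.resize(im[90:260,130:350],None,fx=3,fy=3,interpolation=2))
E
```

```text
[ 0.48212841 -0.04342282  0.19423195] [ 0.1  0.3 -0. ] [-0.58 -0.02  0.62  1.93  0.01  1.23  1.72]
```

View pics/s7.png

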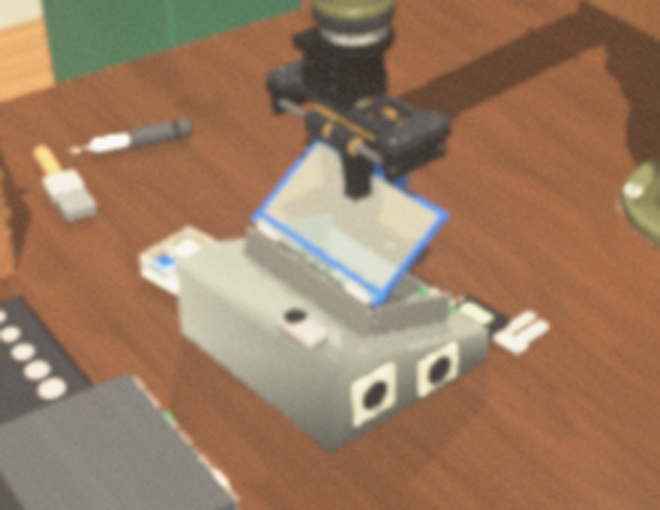

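The flap is well past upright, leaning forward, with the fingers on its outer side at (357,190). I'll continue down.

Emit:
send_rows(
  xyz=[
    [4,0,4],
    [7,0,8],
    [10,0,14],
    [13,0,20],
    [16,0,28],
    [19,0,37],
    [22,0,45],
    [24,0,52],
    [26,0,60],
    [26,0,65],
  ],
  dr=[
    [0,0,0],
    [0,0,0],
    [0,0,0],
    [0,0,0],
    [0,0,0],
    [0,0,0],
    [0,0,0],
    [0,0,0],
    [0,0,0],
    [0,0,0],
  ],
)

```text
time: 11.33
position: [0.4577, -0.0464, 0.1297]
tool_rot: [0.188, -3.135, -0.0]
ft_force: [0.4, 0.8, 0.8]
grip_width: 0.001
grip_force: 0.2
```

Emit:
send_rows(
  xyz=[
    [0,0,3],
    [0,0,5],
    [0,0,7],
    [0,0,8],
    [0,0,9],
    [0,0,10],
    [0,0,11],
    [0,0,12],
    [0,0,13],
    [0,0,13],
  ],
  dr=[
    [0,0,0],
    [0,0,0],
    [0,0,0],
    [0,0,0],
    [0,0,0],
    [0,0,0],
    [0,0,0],
    [0,0,0],
    [0,0,0],
    [0,0,0],
  ],
)

```text
time: 12.17
position: [0.459, -0.0463, 0.1189]
tool_rot: [-0.189, 3.135, 0.001]
ft_force: [-2.9, -0.5, 8.5]
grip_width: 0.007
grip_force: 4.2
```

Emit:
send_rows(
  xyz=[
    [0,0,0.5],
    [0,0,1],
    [0,0,1.5],
    [0,0,1.5],
    [0,0,0],
    [0,0,-15],
    [5,0,-45],
    [5,0,-80],
    [5,0,-115],
    [5,0,-150],
  ],
  dr=[
    [0,0,0],
    [0,0,0],
    [0,0,0],
    [0,0,0],
    [0,0,0],
    [0,0,0],
    [0,0,0],
    [0,0,0],
    [0,0,0],
    [0,0,0],
  ],
)

```text
time: 13.0
position: [0.453, -0.0471, 0.2694]
tool_rot: [0.188, -3.136, -0.0]
ft_force: [1.1, 0.8, 0.3]
grip_width: 0.002
grip_force: 0.0
```

```bash
python3 - <<'E'
from h import *
s=get_state();print(s["time"],s["position"],s["ft_force"].round(1))
w=cv2.cvtColor(get_image("wrist"),cv2.COLOR_RGB2BGR);im=cv2.cvtColor(get_image("scene"),cv2.COLOR_RGB2BGR)
cv2.imwrite("pics/s8.png",np.hstack([cv2.resize(w[60:260,60:400],(420,247),interpolation=2),cv2.resize(im[120:250,170:360],(361,247),interpolation=2)]))
E
```

```text
13.0 [ 0.45299084 -0.04708741  0.26936181] [1.1 0.8 0.3]
```

View pics/s8.png

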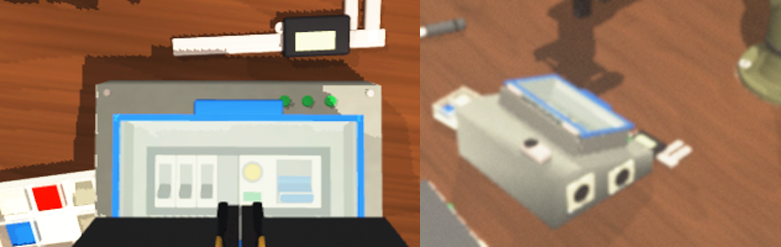

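The flap lies flat on the surround, with its tab at (240,107). Through it the blue lever and its white line at (297,180) are still up, the black levers are up, and the caliper, box and loupe look undisturbed. I'm handing the job in.

```bash
python3 -c "
from bench import *
print(close_job())"
```

```text
the job is handed in; nothing more can be done
None
```

The earth-leakage test is done and handed in at about 13 s: the button tripped the breaker, the lever is back up and latched, the flap is shut, the three small breakers are still on, and nothing on the bench looks moved in the final views.

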